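# Pin a vaccine transport case shut

### The job

The lid of the white transport case is down but not secured. Take the one pin with the flat paddle grip from the pin rack and lower it through the hasp, through the lid's tongue and the case's lug below it, until its collar rests on the tongue; keep hold of it until it is fully home rather than dropping it in, then let go. Leave the two round-knob pins in the rack and the lid shut.

Things in the scene. Friction and masses are not known exactly. Their poses are not given: they have to be found in the camera images.
- lock_pin: Steel pin with flat black paddle grip, hung upright by its collar in a hole of the pin rack; lifts straight up. Origin: on its axis at the collar's underside (rack top, z 75 mm); z up along the pin. Shank 14 mm dia, 55 mm long below, last 12 mm tapering to 6 mm. Collar 42 mm dia, 6 mm thick; paddle 12 mm thick along x, 40 mm wide along y, from 6 to 51 mm above the origin. 0.08-0.17 kg.
- hasp_hole (a point): Hole centre on the top face of the lid's steel tongue, 92 mm above the counter; z up, x into the case. A 26 mm round hole straight down through tongue (8 mm), 4 mm gap and case lug (10 mm), free below. Tongue 60 mm wide, mid-side of the fixed white case (260 x 180 mm, nothing above 95 mm, starts 37 mm behind the hole). Shut lid, hinged at the far side, held by its weight (0.6 kg).
- knob_pin_a: Bystander pin with round black knob 32 mm dia, top 36 mm above its origin, in another hole of the rack. Origin on its axis, underside of its 42 mm collar. Rack: fixed open aluminium stand 220 mm long, 60 mm deep, 75 mm high; three 22 mm holes in a row along it, 70 mm apart, in any order of pins.
- knob_pin_b: Second bystander pin, same as knob_pin_a, in the remaining hole of the rack.
Not all that is in view belongs to the job. Leave any green or red look-alike of the lock_pin alone.

How it is judged:
On the way:
1. the lock pin is guided into the hasp while held: its collar within 15 mm above the tongue, over the hole, still in the fingers (z of lock_pin in the frame of hasp_hole below 0.015 m and horizontal distance between lock_pin and hasp_hole below 0.012 m and contact force between the fingers and lock_pin above 0.5 N), for 0.1 s.
At the end, for the whole second after the job is handed in: The lock pin stands in the hasp, upright within 10 degrees, its axis within 12 mm of the hole's centre and its collar resting on the tongue (within 5 mm), so that its shank passes through tongue and lug; the lid is shut (hasp hole less than 98 mm above the counter); the pin is at rest (z of lock_pin in the frame of hasp_hole between -0.005 and 0.005 m and horizontal distance between lock_pin and hasp_hole below 0.012 m and angle between lock_pin's own z axis and vertical below 0.17 rad and height (world z) of hasp_hole below 0.098 m and linear speed of lock_pin below 0.02 m/s); the robot touches nothing.
It fails at once if a round-knob pin is moved more than 30 mm from its place in the rack (distance of any of knob_pin_a, knob_pin_b from where it was at the start of the episode above 0.03 m).
It also fails if it takes over 42 s, if anything falls off the work surface, if the arm or the gripper's body presses on something with over 40 N, if the wrist force passes 120 N, or if a joint passes its speed limit or range.

### The arm

A 6-joint arm with a two-finger parallel gripper is mounted at the origin on the work surface. World frame = base frame: x ahead of the robot, y to its left, z up, the work surface at z = 0. Lengths are in m, angles in rad, forces in N, time in s.
With the tool pointing down it reaches from about 0.25 to 0.725 m from the base axis. Payload 4 kg.
Tool frame: the origin (TCP) lies between the finger pads; the fingertips stand 17 mm ahead of it and the grasp point (between the pads) lies 2 mm behind it; z points along the fingers, x is the direction in which the jaws open and shut, and the axes are right-handed (so a half turn about z gives the same grasp; the last joint's range is limited). The gripper opens to 85 mm and grips with 20 to 120 N. Pads are 22 mm wide; open, the fingers measure 114 mm over their backs; the gripper's body (76 mm by 85 mm) begins 54 mm behind the grasp point. The pads swing forward as they close: fully open they stand 13 mm farther back than shut.
Start: joints at [-1.323, 0.241, 0.005, 1.335, 0, 1.571], TCP at [0.123, -0.485, 0.248] pointing down, gripper open.
Joint ranges: [-2.72, 2.72], [-1.05, 1.87], [-1.09, 1.28], [-1.99, 2.15], [-1.42, 1.44], [-3.14, 3.14]. Speed limits (rad/s): [2.79, 2.79, 3.14, 3.14, 3.14, 3.14].

### API

Orientations are given as a 3x3 rotation matrix whose columns are the frame's x, y, z axes.
In Python, from rig import ctrl, get_image gives the robot as it stands.
- The arm moves only by the tool arm_command, never from a script. Its argument "targets" is a list of rows, each an object with "slide": the shift along the tool's x, y, z in cm, a list of three; "dr": the turn, a rotation vector about the tool's x, y, z in rad, a list of three. In form: [{"slide": [tx, ty, tz], "dr": [rx, ry, rz]}, ...]. A call has 1 to 12 rows; each row shifts and turns the commanded pose from where the row before left it, along the tool's axes as they then stand; what a row does not reach is not made up. A row lasts 1/10 s, in which the tool goes at most 50 mm and 8.59 degrees, less where a joint would pass 70% of its speed; a pose out of reach is approached as far as the arm can. A call is refused whole if a number of a shift passes 5 or a number of a turn 0.15, either way. A call with a gripper value outside its range is refused whole. "grip" is the finger opening in cm, from 0 to 8.54, set as the call begins (left out, the last holds). The fingers move at their own pace and stop on an object; the grip force is fixed at half the most. Time passes only in rows, so rows that do not move let the fingers close. It gives the time, the measured TCP pose, the force and the opening at its end, in the units of the state.
- ctrl.get_obs(): the state, without advancing time (a new reading comes with each control period).
- get_image(name): name is "scene" or "top" or "wrist"; returns a dict with "img" (480x640x3 uint8, red, green, blue), "intrinsics" (3x3 intrinsics, pixels), "extrinsics" (4x4, takes a point from camera to world coordinates). Camera axes: x right, y up, looking along -z (the intrinsics and any distortion apply to the point x, -y, -z); pixel columns grow to the right and rows downward; lengths in m; the calibration is good to about 2 mm. A picture is of the moment at which its call begins. There is no depth.
- ctrl.close_job(): hands the job in, once; it reports no verdict.
The state is a dict: "clock": time; "joints": joint angles; "qd": joint speeds; "tau": joint torques, N m; "tool_pos": TCP position; "tcp_rot": TCP orientation; "wrist_force": force on the tool from outside, world axes, zero at the start; "ft_torque": the same for the moment, N m; "gripper_width": opening from 0.0 (shut) to 1.0 (fully open).
Only numpy, scipy, OpenCV 4.12 (cv2) and the standard library are available. Lean on these libraries where they do the work, as an engineer would, in place of code of your own. Each camera call takes 0.05 s, during which the arm holds its last target. There are 200 camera calls.

## Working session

There is one attempt and no reset: what is moved stays moved. The work goes in short steps, Python scripts to look and compute and a tool call to move; the robot and the scene stay as the last step left them, time stands still between calls to the robot, and variables do not carry over. Pictures are saved under pics/ and viewed, about 8 in all and at most 12, crops included, and the job is handed in when it is done.

Besides the shell and the picture viewer there is one more tool, called after "Call:" as name(argument=value, ...) on one line, values as JSON. arm_command: Moves the arm, as the interface text tells. Its arguments: {"type":"object","properties":{"targets":{"type":"array","items":{"type":"object","properties":{"slide":{"type":"array","items":{"type":"number"}},"dr":{"type":"array","items":{"type":"number"}}}}},"grip":{"type":"number"}},"required":["targets"]}

```bash
mkdir -p pics; cat > h.py <<'E'
import numpy as np, cv2
from rig import ctrl, get_image
def snap(name, fn):
    d=get_image(name); cv2.imwrite(fn, d["img"][:,:,::-1]); np.savez(fn+".npz", **{k:np.array(d[k]) for k in("img","intrinsics","extrinsics")}); return d
def ray(d,u,v):
    K=d["intrinsics"];E=d["extrinsics"]
    p=np.linalg.inv(K)@[u,v,1]; p=np.array([p[0],-p[1],-p[2]])
    return E[:3,3],E[:3,:3]@p
def onz(d,u,v,z):
    o,r=ray(d,u,v); return o+r*(z-o[2])/r[2]
def proj(d,P):
    K=d["intrinsics"];E=d["extrinsics"]
    p=E[:3,:3].T@(np.array(P)-E[:3,3]); p=K@[p[0],-p[1],-p[2]]; return p[:2]/p[2]
E
python3 - <<'E'
from h import *
for n in("top","scene"):
    d=snap(n,f"pics/{n}1.png"); print(n,d.keys(),d["intrinsics"],d["extrinsics"])
print(ctrl.get_obs())
E
```

```text
top dict_keys(['img', 'intrinsics', 'extrinsics']) [[607.30396496   0.         317.76918337]
 [  0.         607.30396496 238.2539076 ]
 [  0.           0.           1.        ]] [[-2.75507374e-02  9.90259302e-01 -1.36482499e-01  2.98527066e-01]
 [-9.99619684e-01 -2.71285233e-02  4.95291979e-03  5.49965245e-02]
 [ 1.20210623e-03  1.36567049e-01  9.90630100e-01  1.22414191e+00]
 [ 0.00000000e+00  0.00000000e+00  0.00000000e+00  1.00000000e+00]]
scene dict_keys(['img', 'intrinsics', 'extrinsics']) [[605.97656744   0.         315.63481465]
 [  0.         605.97656744 243.09230641]
 [  0.           0.           1.        ]] [[ 0.52925559 -0.72818487  0.43547138  0.97398125]
 [ 0.84835502  0.46233825 -0.25794789 -0.26744023]
 [-0.01350133  0.50595469  0.86245439  1.15368078]
 [ 0.          0.          0.          1.        ]]
{'clock': 0.1, 'joints': array([-1.32299154e+00,  2.41332396e-01,  3.88600566e-03,  1.33518469e+00,
       -5.75496966e-06,  1.57078109e+00]), 'qd': array([ 0.00080944, -0.00162146,  0.00430768,  0.00030152,  0.00041662,
        0.00144985]), 'tau': array([ 1.03736427e-04, -3.73136723e+01,  2.53010595e+01,  1.08657047e-02,
       -1.00707528e-06, -6.23759902e-06]), 'tool_pos': array([ 0.12251027, -0.48422768,  0.24751488]), 'tcp_rot': array([[ 2.45290756e-01, -9.69449451e-01, -4.55600740e-04],
       [-9.69447822e-01, -2.45291179e-01,  1.77729547e-03],
       [-1.83475296e-03,  5.72699521e-06, -9.99998317e-01]]), 'wrist_force': array([ 0.09135173, -0.90826141, -0.6416929 ]), 'ft_torque': array([-0.01453955, -0.02892501, -0.02166315]), 'gripper_width': 0.9982970078421877}
```

View pics/top1.png

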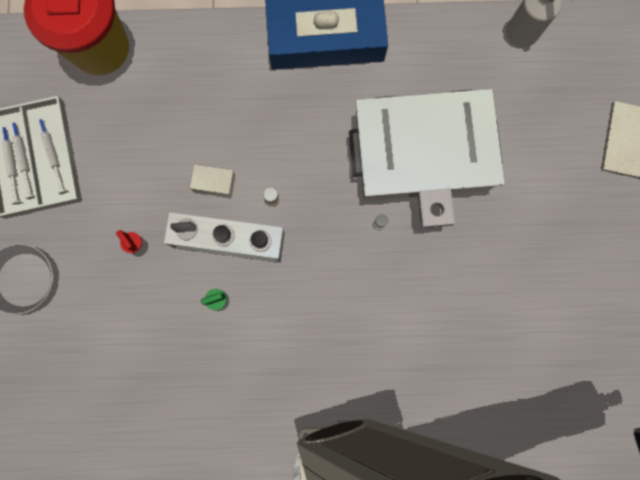

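View pics/scene1.png

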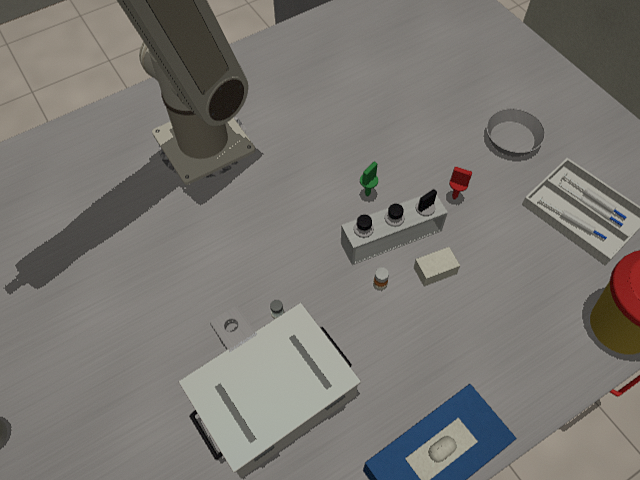

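Candidates in the top picture are the black paddle pin in the rack at (185,228), the green look-alike at (215,299), the red one at (130,241), and the round knobs at (222,234) and (260,239). I choose the black paddle in the rack's end hole, (185,228). The hasp hole is at about (437,209). Next I check the choice in a close crop.

```bash
python3 - <<'E'
from h import *
t=dict(np.load("pics/top1.png.npz"));s=dict(np.load("pics/scene1.png.npz"))
def crop(d,u,v,w=36): return cv2.resize(d["img"][v-w:v+w,u-w:u+w,::-1],(390,390),interpolation=cv2.INTER_CUBIC)
im=np.vstack([np.hstack([crop(t,190,232),crop(t,437,209)]),np.hstack([crop(s,427,205),crop(s,232,325)])])
im=cv2.resize(im,(600,600)); cv2.imwrite("pics/crop1.png",im)
print("pin top",onz(t,187,229,.081),"scene",onz(s,427,209,.081))
print("knobs at top z .111",onz(t,222,234,.111),onz(t,260,239,.111), onz(s,396,211,.111),onz(s,364,221,.111))
print("hole",onz(t,437,209,.092),onz(s,232,325,.092))
g=cv2.cvtColor(t["img"],cv2.COLOR_RGB2GRAY)
h=g[195:225,422:452]; m=(h<90).astype(np.uint8); n,l,st,c=cv2.connectedComponentsWithStats(m); print(st,c+[422,195])
E
```

```text
pin top [0.48061463 0.29763385 0.081     ] scene [0.48773316 0.29664185 0.081     ]
knobs at top z .111 [0.4646932  0.22648088 0.111     ] [0.45342215 0.15628707 0.111     ] [0.47116678 0.22428988 0.111     ] [0.45605338 0.15515874 0.111     ]
hole [ 0.50425466 -0.17804874  0.092     ] [ 0.50530974 -0.17787737  0.092     ]
[[  0   0  30  30 809]
 [ 10   8  12  12  91]] [[436.49938195 209.6328801 ]
 [436.50549451 208.31868132]]
```

View pics/crop1.png

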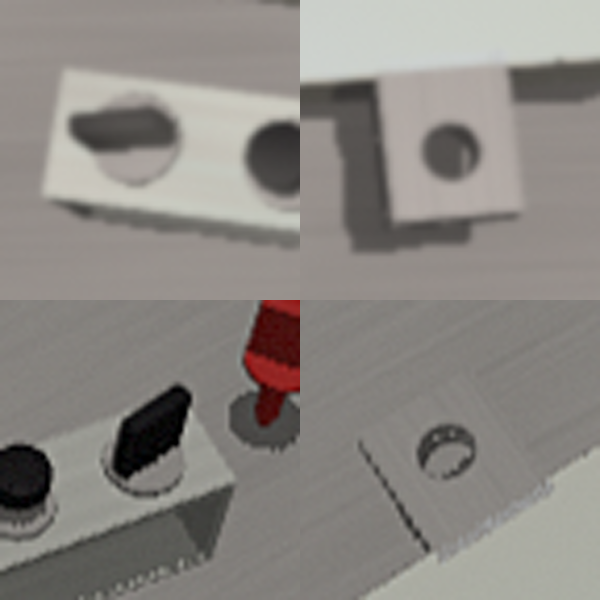

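The crop confirms it: a flat black paddle on a collar sits in the rack's end hole, at top pixel (187,229), with the paddle's width along about world y. The clear hasp hole is at (436.5,208.5). I turn first, then travel.

Call:
arm_command(targets=[{"slide":[0,0,0],"dr":[0,0,-0.14]},{"slide":[0,0,0],"dr":[0,0,-0.14]},{"slide":[0,0,0],"dr":[0,0,-0.14]},{"slide":[0,0,0],"dr":[0,0,-0.14]},{"slide":[0,0,0],"dr":[0,0,-0.14]},{"slide":[0,0,0],"dr":[0,0,-0.14]},{"slide":[0,0,0],"dr":[0,0,-0.14]},{"slide":[0,0,0],"dr":[0,0,-0.14]},{"slide":[0,0,0],"dr":[0,0,-0.14]},{"slide":[0,0,0],"dr":[0,0,-0.13]}], grip=8.5)

```text
clock: 1.1
tool_pos: [0.1225, -0.4844, 0.2477]
tcp_rot: [[0.997, 0.072, -0.0], [0.072, -0.997, 0.001], [-0.0, -0.001, -1.0]]
wrist_force: [-0.6, -0.4, -0.4]
gripper_width: 0.993
```

Call:
arm_command(targets=[{"slide":[3,-2.5,0]},{"slide":[3,-3.5,0]},{"slide":[3,-3.5,0]},{"slide":[3,-3.5,0]},{"slide":[3,-3.5,0]},{"slide":[3,-3.5,0]},{"slide":[3,-3.5,0]},{"slide":[3,-3.5,0]},{"slide":[3,-3.5,0]},{"slide":[3,-3.5,0]},{"slide":[3,-3.5,0]},{"slide":[3,-3.5,0]}])

```text
$.targets[0]: bad value
```

Call:
arm_command(targets=[{"slide":[0.5,-4,0]},{"slide":[0.5,-4,0]},{"slide":[0.5,-4,0]},{"slide":[0.5,-4,0]},{"slide":[0.5,-4,0]},{"slide":[0.5,-4,0]},{"slide":[0.5,-4,0]},{"slide":[0.5,-4,0]},{"slide":[0,-2.5,0]},{"slide":[0,0,0]}])

```text
$.targets[0]: bad value
```

```bash
python3 - <<'E'
from h import *
d=snap("wrist","pics/w1.png"); o=ctrl.get_obs(); print(o["tool_pos"],o["tcp_rot"],d["extrinsics"])
for P in([.4806,.2976,.081],[.4806,.2976,.126]): print(proj(d,P))
E
```

```text
[ 0.12254591 -0.48440165  0.24779336] [[ 9.97144894e-01  7.55113888e-02 -2.99926033e-04]
 [ 7.55116907e-02 -9.97144229e-01  1.17123922e-03]
 [-2.10627612e-04 -1.19054313e-03 -9.99999269e-01]] [[ 9.97373259e-01 -6.91295440e-02 -2.16261219e-02  1.14859297e-01]
 [ 7.24286612e-02  9.48441977e-01  3.08564263e-01 -4.05744448e-01]
 [-8.19785001e-04 -3.09320096e-01  9.50957626e-01  3.72516272e-01]
 [ 0.00000000e+00  0.00000000e+00  0.00000000e+00  1.00000000e+00]]
[ 2708.57087016 -3967.89778704]
[  6745.94365051 -10858.45362021]
```

View pics/w1.png

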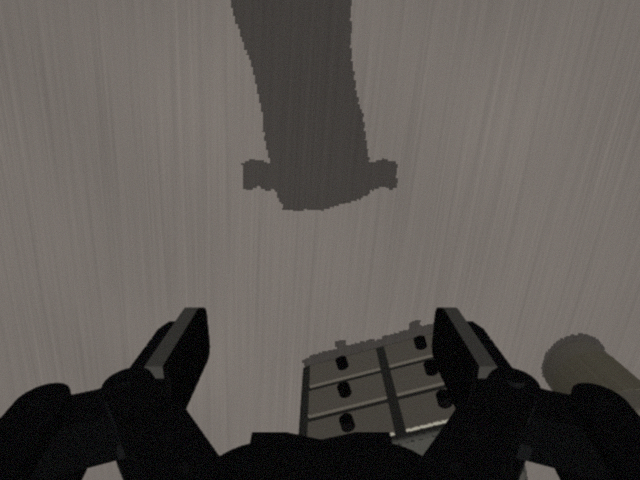

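The move was refused because each row needs "dr", so this picture (4th viewed) shows only empty counter with the open fingers at about (190,340) and (450,340). Resending.

Call:
arm_command(targets=[{"slide":[3,-2.5,0],"dr":[0,0,0]},{"slide":[3,-3.5,0],"dr":[0,0,0]},{"slide":[3,-3.5,0],"dr":[0,0,0]},{"slide":[3,-3.5,0],"dr":[0,0,0]},{"slide":[3,-3.5,0],"dr":[0,0,0]},{"slide":[3,-3.5,0],"dr":[0,0,0]},{"slide":[3,-3.5,0],"dr":[0,0,0]},{"slide":[3,-3.5,0],"dr":[0,0,0]},{"slide":[3,-3.5,0],"dr":[0,0,0]},{"slide":[3,-3.5,0],"dr":[0,0,0]},{"slide":[3,-3.5,0],"dr":[0,0,0]},{"slide":[3,-3.5,0],"dr":[0,0,0]}])

```text
clock: 2.35
tool_pos: [0.455, -0.0497, 0.2482]
tcp_rot: [[0.998, 0.065, -0.0], [0.065, -0.998, -0.0], [-0.0, 0.0, -1.0]]
wrist_force: [0.7, 0.3, 0.9]
gripper_width: 0.994
```

Call:
arm_command(targets=[{"slide":[0.5,-4,0],"dr":[0,0,0]},{"slide":[0.5,-4,0],"dr":[0,0,0]},{"slide":[0.5,-4,0],"dr":[0,0,0]},{"slide":[0.5,-4,0],"dr":[0,0,0]},{"slide":[0.5,-4,0],"dr":[0,0,0]},{"slide":[0.5,-4,0],"dr":[0,0,0]},{"slide":[0.5,-4,0],"dr":[0,0,0]},{"slide":[0.5,-2,0],"dr":[0,0,0]},{"slide":[0,0,0],"dr":[0,0,0]}])

```text
clock: 3.25
tool_pos: [0.474, 0.2531, 0.2474]
tcp_rot: [[0.998, 0.069, -0.001], [0.069, -0.998, 0.0], [-0.001, -0.0, -1.0]]
wrist_force: [0.1, -0.5, 0.4]
gripper_width: 0.998
```

```bash
python3 - <<'E'
from h import *
d=snap("wrist","pics/w2.png"); o=ctrl.get_obs(); print(o["tool_pos"],o["tcp_rot"],o["clock"])
for P in([.4806,.2976,.081],[.4806,.2976,.126]): print(proj(d,P))
E
```

```text
[0.47378113 0.25142734 0.24745625] [[ 9.97696379e-01  6.78251409e-02 -1.29826476e-03]
 [ 6.78238368e-02 -9.97696787e-01 -1.02351767e-03]
 [-1.36469481e-03  9.33106577e-04 -9.99998633e-01]] 3.3
[336.65197147 157.22794731]
[339.39110661 166.02029946]
```

View pics/w2.png

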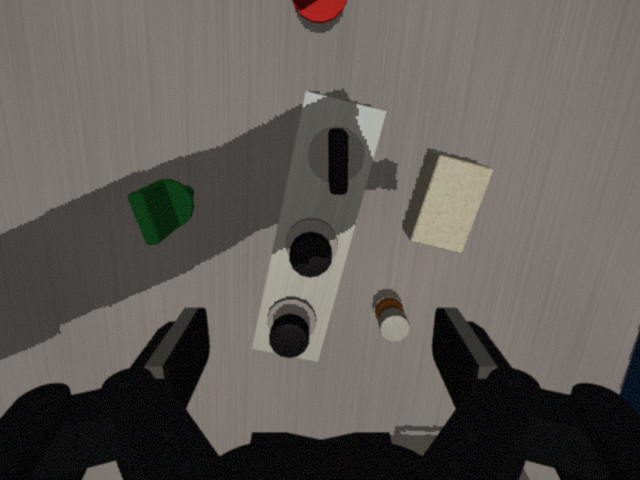

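Wrist view: the paddle is at (338,161), upright in the picture and so almost square to the jaws. The knobs are at (311,254) and (289,336), and green and red are off the rack. Next I measure the paddle's centre and angle.

```bash
python3 - <<'E'
from h import *
d=dict(np.load("pics/w2.png.npz")); o=ctrl.get_obs()
m=(d["img"].max(2)<35).astype(np.uint8); m[:115]=0;m[205:]=0;m[:,:315]=0;m[:,362:]=0
n,l,st,c=cv2.connectedComponentsWithStats(m); k=1+st[1:,4].argmax(); print(st[k],c[k])
pts=np.argwhere(l==k)[:,::-1]
P=np.array([onz(d,u,v,.126)[:2] for u,v in pts]).astype(np.float32)
r=cv2.minAreaRect(P); print(r)
ev,V=np.linalg.eigh(np.cov(P.T)); print("long axis",V[:,1],P.mean(0),"jaw yaw",np.arctan2(-V[0,1]*np.sign(V[1,1]),abs(V[1,1])))
for rr in ((.4806,.2976),): 
  print([proj(d,[*rr,z]) for z in(.081,)])
g=cv2.cvtColor(d["img"],cv2.COLOR_RGB2GRAY)
R=o["tcp_rot"]; print("tcp yaw",np.arctan2(R[1,0],R[0,0]))
x,y=r[0]; print("slide cm",100*R.T@(np.array([x,y,.107])-o["tool_pos"]))
E
```

```text
[ 328  128   21   66 1199] [337.87322769 160.62218515]
((0.4793680012226105, 0.3004245460033417), (0.012232243083417416, 0.040203846991062164), 4.299862861633301)
long axis [-0.09564858  0.99541516] [0.47938967 0.30070946] jaw yaw 0.09579502617365422
[array([336.65197147, 157.22794731])]
tcp yaw 0.0678760071756048
slide cm [ 0.90888589 -4.86364858 14.03986549]
```

Call:
arm_command(targets=[{"slide":[0.5,-2.5,0],"dr":[0,0,-0.015]},{"slide":[0.4,-2.4,0],"dr":[0,0,0]},{"slide":[0,0,3],"dr":[0,0,0]},{"slide":[0,0,3],"dr":[0,0,0]},{"slide":[0,0,3],"dr":[0,0,0]},{"slide":[0,0,2],"dr":[0,0,0]},{"slide":[0,0,1.5],"dr":[0,0,0]},{"slide":[0,0,1],"dr":[0,0,0]},{"slide":[0,0,0.5],"dr":[0,0,0]},{"slide":[0,0,0],"dr":[0,0,0]},{"slide":[0,0,0],"dr":[0,0,0]}])

```text
clock: 4.4
tool_pos: [0.4801, 0.3, 0.1091]
tcp_rot: [[0.997, 0.081, 0.001], [0.081, -0.997, 0.001], [0.001, -0.001, -1.0]]
wrist_force: [-0.4, 0.0, -0.5]
gripper_width: 0.996
```

Call:
arm_command(targets=[{"slide":[0,0,0.2],"dr":[0,0,0]},{"slide":[0,0,0],"dr":[0,0,0]},{"slide":[0,0,0],"dr":[0,0,0]},{"slide":[0,0,0],"dr":[0,0,0]},{"slide":[0,0,0],"dr":[0,0,0]},{"slide":[0,0,0],"dr":[0,0,0]},{"slide":[0,0,0],"dr":[0,0,0]},{"slide":[0,0,0],"dr":[0,0,0]},{"slide":[0,0,0],"dr":[0,0,0]},{"slide":[0,0,0],"dr":[0,0,0]}], grip=0)

```text
clock: 5.4
tool_pos: [0.4797, 0.3001, 0.1066]
tcp_rot: [[0.997, 0.082, 0.001], [0.082, -0.997, 0.0], [0.001, -0.0, -1.0]]
wrist_force: [-0.3, 0.5, 2.3]
gripper_width: 0.13
```

Call:
arm_command(targets=[{"slide":[0,0,-0.5],"dr":[0,0,0]},{"slide":[0,0,-1],"dr":[0,0,0]},{"slide":[0,0,-1.5],"dr":[0,0,0]},{"slide":[0,0,-2],"dr":[0,0,0]},{"slide":[0,0,-2],"dr":[0,0,0]},{"slide":[0,0,-2],"dr":[0,0,0]},{"slide":[0,0,-2],"dr":[0,0,0]},{"slide":[0,0,-1],"dr":[0,0,0]},{"slide":[0,0,0],"dr":[0,0,0]}])

```text
clock: 6.3
tool_pos: [0.4803, 0.3004, 0.2282]
tcp_rot: [[0.997, 0.082, 0.003], [0.082, -0.997, 0.002], [0.003, -0.002, -1.0]]
wrist_force: [0.2, -0.7, -1.1]
gripper_width: 0.136
```

```bash
python3 - <<'E'
from h import *
a=snap("wrist","pics/w3.png"); b=snap("scene","pics/s3.png"); o=ctrl.get_obs();print(o["tool_pos"],o["wrist_force"],o["gripper_width"],o["clock"])
u,v=proj(b,o["tool_pos"]).astype(int); print(u,v)
u=min(max(u,130),510);v=min(max(v,120),360)
im=np.hstack([cv2.resize(a["img"],(400,300)),cv2.resize(b["img"][v-90:v+90,u-120:u+120],(400,300))])
cv2.imwrite("pics/c3.png",im[:,:,::-1])
R=o["tcp_rot"];h=np.array([.5048,-.178,0]);print("to hole cm",100*R.T@(h-o["tool_pos"]))
E
```

```text
[0.47926776 0.29979034 0.22576331] [-0.31788467  0.23570493 -1.06345589] 0.13101545515179172 6.4
436 163
to hole cm [-1.34973781 47.8189899  22.59575597]
```

View pics/c3.png

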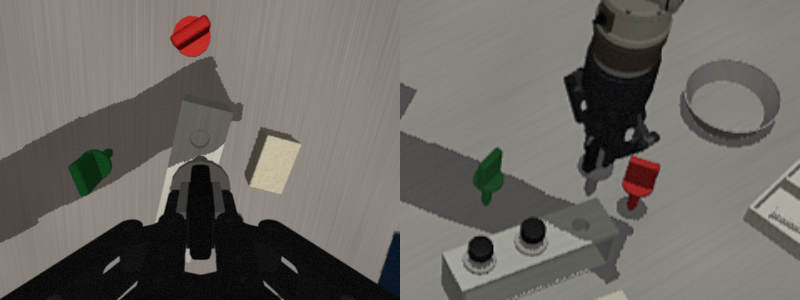

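The pin hangs upright from the jaws, its rack hole is empty and both knobs are in place. Moving to the hasp.

Call:
arm_command(targets=[{"slide":[0,2,0],"dr":[0,0,0]},{"slide":[0,3,0],"dr":[0,0,0]},{"slide":[0,4,0],"dr":[0,0,0]},{"slide":[0,4,0],"dr":[0,0,0]},{"slide":[0,4,0],"dr":[0,0,0]},{"slide":[0,4,0],"dr":[0,0,0]},{"slide":[0,4,0],"dr":[0,0,0]},{"slide":[0,4,0],"dr":[0,0,0]},{"slide":[0,4,0],"dr":[0,0,0]},{"slide":[0,4,0],"dr":[0,0,0]},{"slide":[0,4,0],"dr":[0,0,0]},{"slide":[-0.7,3,0],"dr":[0,0,0]}])

```text
clock: 7.6
tool_pos: [0.5082, -0.1413, 0.2246]
tcp_rot: [[0.997, 0.081, -0.002], [0.081, -0.997, 0.0], [-0.002, -0.0, -1.0]]
wrist_force: [0.5, 0.3, -0.8]
gripper_width: 0.13
```

Call:
arm_command(targets=[{"slide":[-0.6,2,0],"dr":[0,0,0]},{"slide":[0,1.8,0],"dr":[0,0,0]},{"slide":[0,0,2],"dr":[0,0,0]},{"slide":[0,0,2],"dr":[0,0,0]},{"slide":[0,0,0],"dr":[0,0,0]},{"slide":[0,0,0],"dr":[0,0,0]}])

```text
clock: 8.2
tool_pos: [0.5049, -0.1772, 0.1853]
tcp_rot: [[0.997, 0.082, -0.003], [0.082, -0.997, 0.001], [-0.003, -0.001, -1.0]]
wrist_force: [0.6, 0.8, 0.0]
gripper_width: 0.136
```

```bash
python3 - <<'E'
from h import *
a=snap("wrist","pics/w4.png"); b=snap("scene","pics/s4.png"); o=ctrl.get_obs();print(o["tool_pos"],o["tcp_rot"],o["wrist_force"],o["gripper_width"],o["clock"])
u,v=proj(b,[.5048,-.178,.12]).astype(int); print(u,v, u-60,v-60)
h=[.5048,-.178,.092]; print(proj(a,h),proj(b,h)); T=o["tool_pos"]
print("pred pin: collar, tip", [proj(b,[T[0],T[1],T[2]+z]) for z in(-.0316,-.0866)],[proj(a,[T[0],T[1],T[2]+z]) for z in(-.0316,-.0866)])
im=np.hstack([cv2.resize(a["img"][120:420,170:470],(400,400)),cv2.resize(b["img"][v-50:v+50,u-50:u+50],(400,400),interpolation=cv2.INTER_CUBIC)])
cv2.imwrite("pics/c4.png",im[:,:,::-1])
E
```

```text
[ 0.50609628 -0.17744306  0.18686955] [[ 9.96616172e-01  8.21936543e-02  6.39861621e-04]
 [ 8.21938337e-02 -9.96616329e-01 -2.59177909e-04]
 [ 6.16393761e-04  3.10893575e-04 -9.99999762e-01]] [ 0.33845152 -0.69591955 -1.03278679] 0.13226309484683355 8.3
229 318 169 258
[324.17217183 248.84244999] [231.81575029 324.81963503]
pred pin: collar, tip [array([227.74918647, 311.50382912]), array([231.81690995, 323.49670177])] [array([328.04959795, 297.45003315]), array([326.59206797, 253.074773  ])]
```

View pics/c4.png

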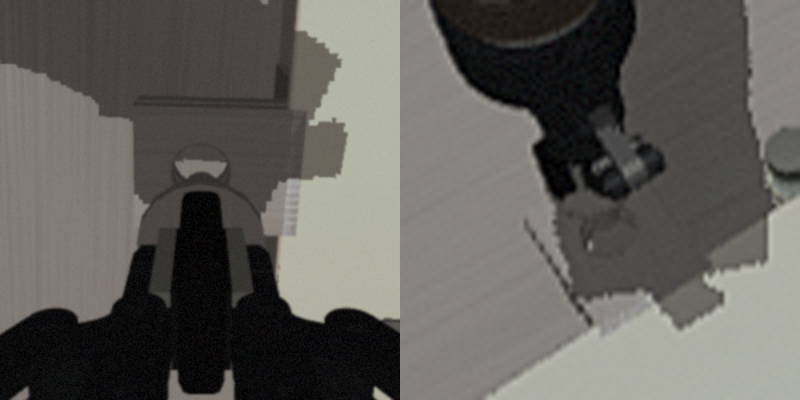

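The hole centre is near wrist pixel (321,249), and the shank tip is just in front of it at about (322,252). The collar is centred on the same column, so the pin is over the hole within about 2 mm. Lowering.

Call:
arm_command(targets=[{"slide":[0,0,1],"dr":[0,0,0]},{"slide":[0,0,1],"dr":[0,0,0]},{"slide":[0,0,0.7],"dr":[0,0,0]},{"slide":[0,0,0.6],"dr":[0,0,0]},{"slide":[0,0,0.5],"dr":[0,0,0]},{"slide":[0,0,0.5],"dr":[0,0,0]},{"slide":[0,0,0],"dr":[0,0,0]}])

```text
clock: 9.0
tool_pos: [0.5053, -0.1773, 0.1425]
tcp_rot: [[0.997, 0.082, -0.001], [0.082, -0.997, 0.0], [-0.001, -0.001, -1.0]]
wrist_force: [-0.4, 0.4, -1.5]
gripper_width: 0.133
```

Call:
arm_command(targets=[{"slide":[0,0,0.4],"dr":[0,0,0]},{"slide":[0,0,0.4],"dr":[0,0,0]},{"slide":[0,0,0.4],"dr":[0,0,0]},{"slide":[0,0,0.3],"dr":[0,0,0]},{"slide":[0,0,0],"dr":[0,0,0]},{"slide":[0,0,0],"dr":[0,0,0]}])

```text
clock: 9.6
tool_pos: [0.5057, -0.1775, 0.1282]
tcp_rot: [[0.997, 0.082, -0.0], [0.082, -0.997, 0.0], [-0.0, -0.0, -1.0]]
wrist_force: [-0.7, -0.1, -0.9]
gripper_width: 0.136
```

Call:
arm_command(targets=[{"slide":[0,0,0.1],"dr":[0,0,0]},{"slide":[0,0,0.1],"dr":[0,0,0]},{"slide":[0,0,0],"dr":[0,0,0]},{"slide":[0,0,0],"dr":[0,0,0]}])

```text
clock: 10.0
tool_pos: [0.5058, -0.1775, 0.1263]
tcp_rot: [[0.997, 0.082, 0.0], [0.082, -0.997, -0.0], [0.0, 0.0, -1.0]]
wrist_force: [0.7, 0.0, -0.5]
gripper_width: 0.132
```

Call:
arm_command(targets=[{"slide":[0,0,0.1],"dr":[0,0,0]},{"slide":[0,0,0.1],"dr":[0,0,0]},{"slide":[0,0,0],"dr":[0,0,0]},{"slide":[0,0,0],"dr":[0,0,0]}])

```text
clock: 10.4
tool_pos: [0.5057, -0.1775, 0.1242]
tcp_rot: [[0.997, 0.082, -0.0], [0.082, -0.997, 0.0], [-0.0, -0.0, -1.0]]
wrist_force: [-1.1, 0.0, -0.0]
gripper_width: 0.13
```

Call:
arm_command(targets=[{"slide":[0,0,0.1],"dr":[0,0,0]},{"slide":[0,0,0],"dr":[0,0,0]},{"slide":[0,0,0],"dr":[0,0,0]}])

```text
clock: 10.7
tool_pos: [0.5059, -0.1775, 0.1236]
tcp_rot: [[0.997, 0.082, 0.0], [0.082, -0.997, -0.0], [0.0, 0.0, -1.0]]
wrist_force: [-0.5, -0.2, 1.3]
gripper_width: 0.134
```

Call:
arm_command(targets=[{"slide":[0,0,0.1],"dr":[0,0,0]},{"slide":[0,0,0],"dr":[0,0,0]},{"slide":[0,0,0],"dr":[0,0,0]}])

```text
clock: 11.0
tool_pos: [0.5059, -0.1775, 0.1235]
tcp_rot: [[0.997, 0.082, 0.001], [0.082, -0.997, -0.0], [0.001, 0.0, -1.0]]
wrist_force: [-2.4, 0.8, 7.6]
gripper_width: 0.132
```

The collar seats at the expected height (TCP 0.1235 m) with 7.6 N. I ease off 1 mm and let go.

Call:
arm_command(targets=[{"slide":[0,0,-0.1],"dr":[0,0,0]},{"slide":[0,0,0],"dr":[0,0,0]}])

```text
clock: 11.2
tool_pos: [0.5059, -0.1775, 0.1235]
tcp_rot: [[0.997, 0.082, 0.0], [0.082, -0.997, -0.0], [0.0, 0.0, -1.0]]
wrist_force: [-1.0, 0.2, 2.4]
gripper_width: 0.131
```

Call:
arm_command(targets=[{"slide":[0,0,0],"dr":[0,0,0]},{"slide":[0,0,0],"dr":[0,0,0]},{"slide":[0,0,0],"dr":[0,0,0]},{"slide":[0,0,0],"dr":[0,0,0]},{"slide":[0,0,0],"dr":[0,0,0]},{"slide":[0,0,0],"dr":[0,0,0]},{"slide":[0,0,0],"dr":[0,0,0]},{"slide":[0,0,0],"dr":[0,0,0]}], grip=8.5)

```text
clock: 12.0
tool_pos: [0.5057, -0.1775, 0.1233]
tcp_rot: [[0.997, 0.082, -0.0], [0.082, -0.997, 0.0], [-0.0, -0.0, -1.0]]
wrist_force: [0.3, -0.4, -0.6]
gripper_width: 0.998
```

Call:
arm_command(targets=[{"slide":[0,0,-1],"dr":[0,0,0]},{"slide":[0,0,-2],"dr":[0,0,0]},{"slide":[0,0,-3],"dr":[0,0,0]},{"slide":[0,0,-3],"dr":[0,0,0]},{"slide":[0,2,-3],"dr":[0,0,0]},{"slide":[0,3,0],"dr":[0,0,0]},{"slide":[0,3,0],"dr":[0,0,0]},{"slide":[0,0,0],"dr":[0,0,0]},{"slide":[0,0,0],"dr":[0,0,0]}])

```text
clock: 12.9
tool_pos: [0.5121, -0.2575, 0.2436]
tcp_rot: [[0.997, 0.081, 0.0], [0.081, -0.997, 0.0], [0.0, -0.0, -1.0]]
wrist_force: [-0.5, -0.3, 1.0]
gripper_width: 0.994
```

```bash
python3 - <<'E'
from h import *
a=snap("wrist","pics/w5.png"); b=snap("scene","pics/s5.png"); o=ctrl.get_obs();print(o["tool_pos"],o["wrist_force"],o["gripper_width"],o["clock"])
h=[.5048,-.178,.092]; print(proj(a,h),proj(b,h))
u,v=proj(b,h).astype(int)
im=np.hstack([cv2.resize(a["img"],(400,300)),cv2.resize(b["img"][v-75:v+75,u-100:u+100],(400,300),interpolation=cv2.INTER_CUBIC)])
cv2.imwrite("pics/c5.png",im[:,:,::-1])
E
```

```text
[ 0.5120761  -0.25646248  0.24343231] [ 0.04251478 -0.17314612  0.79089633] 0.9930035827686757 13.0
[322.3778418  105.84886123] [231.81575029 324.81963503]
```

View pics/c5.png

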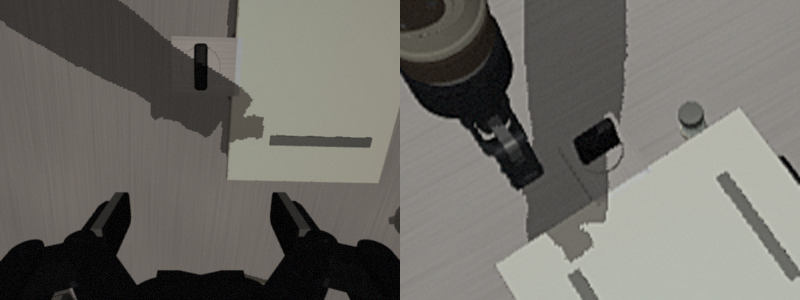

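The pin stands upright in the hasp with its paddle at wrist pixel (322,106). The collar lies flat on the tongue, the lid is shut and the gripper is clear. One numeric check, then I hand in.

```bash
python3 - <<'E'
from h import *
d=dict(np.load("pics/w5.png.npz"))
m=(d["img"].max(2)<35).astype(np.uint8); m[:60]=0;m[155:]=0;m[:,:295]=0;m[:,350:]=0
P=np.array([onz(d,u,v,.143)[:2] for v,u in np.argwhere(m)]).astype(np.float32)
print("paddle rect at z .143",cv2.minAreaRect(P))
print(ctrl.close_job())
E
```

```text
paddle rect at z .143 ((0.5039404630661011, -0.17935088276863098), (0.011222091503441334, 0.03856777027249336), 4.61782693862915)
the job is handed in; nothing more can be done
None
```

I took the black paddle pin from the rack and lowered it through the hasp while holding it. It seated at the expected height (TCP 0.1235 m) with about 7.6 N on the wrist. I then let go, backed clear and handed the job in at about 13 s.

- **Pin:** in the last pictures it stood upright with its collar flat on the tongue. The paddle's centre measured (0.504, -0.179) m against the hole at (0.505, -0.178) m, about 2 mm apart, and its outline was 11 x 39 mm.
- **Lid and gripper:** the lid was shut. The open gripper was clear, with under 1 N on the wrist.
- **Knob pins:** both were in place when last seen, just after I lifted the paddle pin, and the arm did not go near them again. I did not re-check them in the final pictures.

The first two travel calls were refused because they had no "dr" field, so nothing moved and one picture was wasted. The wrist camera's pixels disagreed with the estimated positions by about 2 mm, for the pin and the hole alike, so I made no correction. No check failed.

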